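# Close up the bottle-labelling jig

### The arm

A 6-joint arm with a two-finger parallel gripper is mounted at the origin on the work surface. World frame = base frame: x ahead of the robot, y to its left, z up, the work surface at z = 0. Lengths are in m, angles in rad, forces in N, time in s.
With the tool pointing down it reaches from about 0.35 to 0.85 m from the base axis. Payload 8.1 kg.
Tool frame: the origin (TCP) lies at the very end of the fingers, on their centre line; the grasp point (between the pads) lies 19 mm behind it; z points along the fingers, y is the line along which they close (so a half turn about z gives the same grasp; the last joint's range is limited). The gripper opens to 93 mm and grips with 3 to 60 N. Pads are 15 mm wide; open, the fingers measure 128 mm over their backs; the gripper's body (75 mm by 188 mm) begins 65 mm behind the grasp point.
Start: joints at [1.026, 0.13, 1.488, -0, 1.523, -0.085], TCP at [0.266, 0.538, 0.219] pointing down, gripper open.
Joint ranges: [-2.96, 2.96], [-0.89, 2.26], [0.02, 2.5], [-1.34, 4.48], [0, 2.73], [-2.66, 2.66]. Speed limits (rad/s): [2.39, 2.39, 2.79, 3.14, 3.14, 3.14].

### API

Orientations are given as a rotation vector (axis times angle).
In Python, from station import * gives the robot as it stands.
- The arm moves only by the shell command python3 -m inch 'ROWS' [FORCE]. ROWS is JSON, one flat list of numbers, 7 for each row, row after row: the shift along the tool's x, y, z in m, then the turn, a rotation vector about the tool's x, y, z in degrees, then the finger opening in m, from 0 to 0.093. In form: [x, y, z, wx, wy, wz, fingers, x, y, z, wx, wy, wz, fingers, ...]. A call has 1 to 10 rows; each row shifts and turns the commanded pose from where the row before left it, along the tool's axes as they then stand; what a row does not reach is not made up. A row lasts 1/8 s, in which the tool goes at most 62.5 mm and 10.7 degrees, less where a joint would pass 70% of its speed; a pose out of reach is approached as far as the arm can. A call is refused whole if a number of a shift passes 0.0625 or a number of a turn 10.7, either way. A call with a gripper value outside its range is refused whole. The fingers move at their own pace and stop on an object; FORCE is the grip in N (left out, the last holds). Time passes only in rows, so rows that do not move let the fingers close. It gives the time, the measured TCP pose, the force, the opening and the grip force at its end, in the units of the state.
- get_obs(): the state, without advancing time (a new reading comes with each control period).
- grab_frame(name): name is "scene" or "top" or "wrist"; returns the picture (400x640x3 uint8, blue, green, red); there is no depth.
- camera_model(name): a dict with "mtx" (3x3 intrinsics, pixels), "eye" and "rotation" of the camera in the world. Camera axes: x right, y down, z forward; pixel columns grow to the right and rows downward; lengths in m; the calibration is good to about 2 mm. The wrist camera is an equidistant fisheye: a pixel r from the principal point sees the ray r / f radians off the axis. A picture is of the moment at which its call begins: read the wrist's pose just before it. camera_model takes no time and is no camera call; for the wrist camera it gives the pose at the moment of the call.
- job_done(): hands the job in; it is judged then, once.
The state is a dict: "clock": time; "q": joint angles; "qd": joint speeds; "joint_efforts": joint torques, N m; "tool_pos": TCP position; "eef_rot": TCP orientation; "force": force on the tool from outside, world axes, zero at the start; "moment": the same for the moment, N m; "opening": finger opening in m; "gripper_force": force on a finger pad.
Only numpy, scipy, OpenCV 4.12 (cv2) and the standard library are available. Lean on these libraries where they do the work, as an engineer would, in place of code of your own. Each camera call takes 0.05 s, during which the arm holds its last target. There are 200 camera calls.

### The job

A small green bottle has been laid in the cradle of the wooden labelling jig's pulled-out carriage. First slide the bottle along its cradle until its foot sits against the wooden end stop, then push the carriage fully home into the jig, and last swing the red-handled clamp all the way down so that its pad presses on the bottle. Leave the other bottles, the tape roll and the stack of labels where they are.

Things in the scene. Friction and masses are not known exactly. Their poses are not given: they have to be found in the camera images.
- jig: fixed wooden labelling jig. Board 270 (x) x 300 (y) x 18 mm, from x -155 to +115. Origin on the table below the bottle's axis when the carriage is home; x away from the robot at yaw 0, y from the bottle's foot to its cap, z up. Behind the bottle, mm: clamp post x 70-100, y -69 to -1, top 112; label reel (white) x 52-124, y 52-107, top 116; label roller x 38-58, y -98 to 28, top 80.
- carriage (a joint): plywood carriage holding the bottle, with a blue front panel, sliding along the jig's x. Value in m: 0 = fully home (hard stop), positive = pulled out to the jig's -x; at most 0.065, 0.052 at the start. It stays where it is left; 3 to 5 N push it.
- carriage_front (a point): middle of the upper front edge of the carriage's blue front panel, 64 mm above the table. The panel is flat, faces the jig's -x, is 236 mm wide (y) and reaches from 20 to 64 mm above the table: push on it below this point. Axes as the jig's; moves with the carriage. Nothing stands in front of it.
- stop_face (a point): on the carriage's wooden end stop (84 mm wide in x, 12 mm thick, top 88 mm above the table): the point of the face looking along the jig's +y, towards the bottle's foot, that lies on the bottle's axis, 62 mm above the table. Axes as the jig's; moves with the carriage.
- bottle: green bottle, no label, black cap, 0.25 to 0.4 kg, lying in the carriage's V cradle along the jig's y, 187 mm long, 48 mm across (body first 112 mm; cap: last 50 mm, 28 mm across). Origin: centre of its foot; y from foot to cap; its axis is 62 mm above the table. At the start the foot is 22 to 45 mm from the stop; home when the origin meets stop_face. 2 to 5 N slide it lengthwise.
- bottle_cap (a point): centre of the flat end of the bottle's black cap, 187 mm from the foot, 62 mm above the table and 32 mm above the carriage's floor. The cap sticks out of the cradle, with nothing within 50 mm beyond its end: pushing it to the jig's -y slides the bottle to its stop.
- clamp (a joint): clamp arm, a steel bar hinged at its far end about the jig's y. Value in rad: 0 = fully down, level (hard stop), positive = raised, up to 1.45; starts at 1.05 to 1.3. Its hinge is stiff: the arm stays where it is left; about 5 N on the handle swing it, about 12 N press it fully down against the pad's spring, where it stays.
- clamp_hinge (a point): on the hinge axis, in the middle of the clamp arm's width: x +85, y -35 mm in the jig's frame, 100 mm above the table.
- clamp_handle (a point): middle of the clamp's red handle, a round bar 14 mm across and 70 mm long along the jig's y, at the arm's free end, 135 mm from the hinge. With the arm raised by a, it is at x 85 - 135 cos a, y -35 mm in the jig's frame, 100 + 135 sin a above the table; fully down at x -50, height 100.
- clamp_pad: black rubber pad 26 x 40 x 8 mm under the clamp arm, 85 mm from the hinge, on a spring (10 mm of travel, 0.9 N per mm). It begins to touch the bottle about 0.07 rad before fully down, and presses it with about 6 N when fully down. Origin at the middle of its lower face.
- mini_a: a bystander: full small amber wine bottle with yellow label and black cap, 48 mm across and 187 mm tall, standing on the table, 0.32 kg; origin at the centre of its foot. Near the jig, about x +52, y +205 mm in the jig's frame.
- mini_b: a bystander: full small amber wine bottle with yellow label and black cap, 48 mm across and 187 mm tall, standing on the table, 0.32 kg; origin at the centre of its foot. Near the jig, about x +15, y -215 mm in the jig's frame.
- mini_c: a bystander: full small amber wine bottle with yellow label and black cap, 48 mm across and 187 mm tall, standing on the table, 0.32 kg; origin at the centre of its foot. Near the jig, about x -88, y -225 mm in the jig's frame.
- wine_a: a bystander: full large amber wine bottle with yellow label and black cap, 74 mm across and 300 mm tall, standing; origin at the centre of its foot
- wine_b: a bystander: full large amber wine bottle with yellow label and black cap, 74 mm across and 300 mm tall, standing; origin at the centre of its foot
- tape: a bystander: roll of green tape lying flat, 90 mm across, 25 mm tall; origin at the centre of its underside
- labels: a bystander: stack of white labels 90 x 60 x 30 mm; origin at the centre of its underside
Things that resemble listed ones, but are neither listed nor needed, are in the scene too. Of the things that look like the bottle, the smallest one is meant.

How it is judged:
By the outcome, as a careful person would: the job done as asked, in the order asked, and still so for the second after the job is handed in, with the robot touching nothing.
It also fails if it takes over 64 s, if anything falls off the work surface, if the arm or the gripper's body presses on something with over 40 N, if the wrist force passes 120 N, or if a joint passes its speed limit or range.

## Working session

There is one attempt and no reset: what is moved stays moved. The work goes in short steps, Python scripts to look and compute and a shell command to move; the robot and the scene stay as the last step left them, time stands still between calls to the robot, and variables do not carry over. Pictures are saved under pics/ and viewed, at most 10 in all, crops included, and the job is handed in when it is done.

```bash
mkdir -p pics; python3 - <<'E'
from station import *
import cv2,numpy as np
o=get_obs();print(o)
for n in("scene","top"):
    cv2.imwrite(f"pics/{n}0.png",grab_frame(n));m=camera_model(n);print(n,m)
E
ls
```

```text
{'clock': 0.0, 'q': array([ 1.02559984e+00,  1.31156295e-01,  1.48930716e+00, -4.31950857e-06,
        1.52301934e+00, -8.53984541e-02]), 'qd': array([ 0.00055525, -0.00267215,  0.00125508,  0.00084988, -0.00090014,
       -0.00032898]), 'joint_efforts': array([ 1.96187262e-03, -5.59823799e+01, -4.91782951e+01,  7.67349545e-02,
        3.50857351e-02, -1.22541460e-04]), 'tool_pos': array([0.26593253, 0.53718648, 0.21757507]), 'eef_rot': array([-7.15770377e-01, -3.05836762e+00,  2.82424539e-03]), 'force': array([ 0.44695393, -0.09631628, -0.6735471 ]), 'moment': array([0.06119442, 0.00918615, 0.05425826]), 'gripper_force': 0.0, 'opening': 0.09287903369329173}
scene {'mtx': array([[382.64552847,   0.        , 319.30261599],
       [  0.        , 382.64552847, 201.36658682],
       [  0.        ,   0.        ,   1.        ]]), 'eye': array([ 1.49549251, -0.14471857,  0.9782712 ]), 'rotation': array([-1.81398762, -1.53787823,  0.71356673])}
top {'mtx': array([[455.2247218 ,   0.        , 313.09603273],
       [  0.        , 455.2247218 , 188.99930445],
       [  0.        ,   0.        ,   1.        ]]), 'eye': array([0.2056812 , 0.02318704, 1.59673921]), 'rotation': array([-2.16237096,  2.11877918, -0.13486658])}
pics
```

View pics/scene0.png

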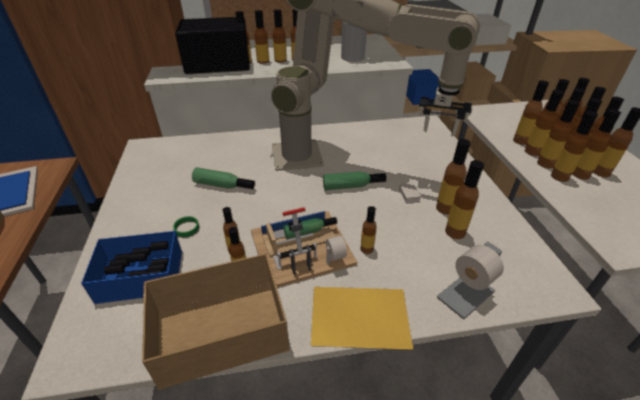

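View pics/top0.png

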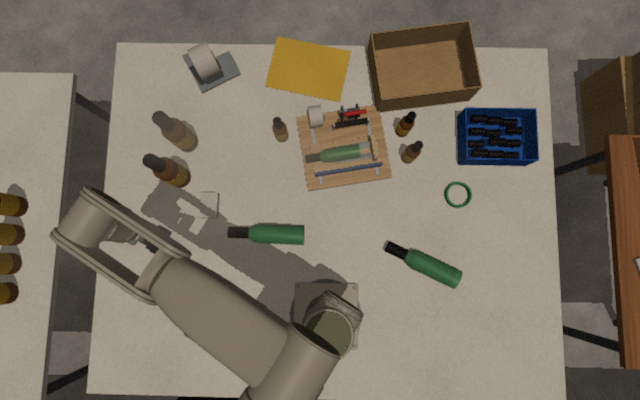

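The scene view shows the jig at about (300,240) with a small green bottle in its cradle. In the top view the green candidates are (340,154) in the jig, (270,234) and (425,265) loose on the table. The jig one is the smallest and lies in the cradle, so it is the one meant. I'll confirm it in a crop.

```bash
python3 - <<'E'
import cv2,numpy as np
a=cv2.imread("pics/top0.png")[95:195,260:440];b=cv2.imread("pics/scene0.png")[195:285,215:385]
a=cv2.resize(a,(720,400)[:2],interpolation=cv2.INTER_CUBIC)
cv2.imwrite("pics/c1.png",a)
cv2.imwrite("pics/c2.png",cv2.resize(b,None,fx=4.5,fy=4.5,interpolation=cv2.INTER_CUBIC))
E
```

```text
(no output)
```

View pics/c1.png

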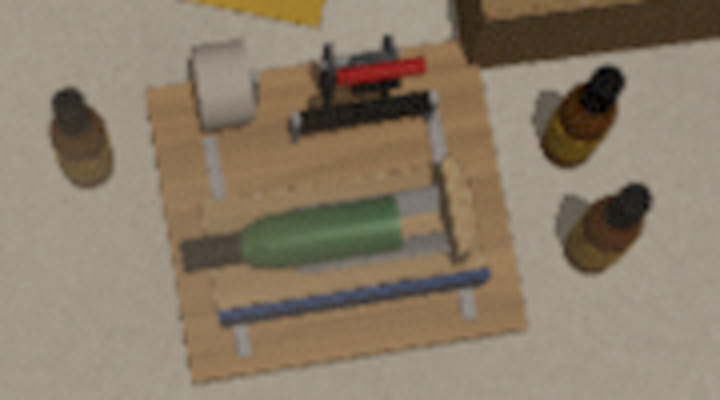

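View pics/c2.png

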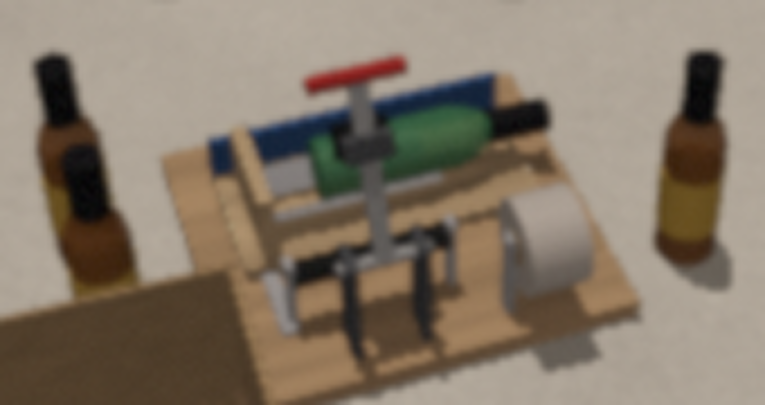

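The crop confirms it: a small green bottle with a black cap at top px (305–360,154), foot short of the stop at about (374,148), blue panel from (315,174) to (382,163), and red handle at (355,113). Now I'll measure by ray casting.

```bash
cat > h.py <<'E'
import cv2,numpy as np
from scipy.spatial.transform import Rotation as R
from station import *
def ray(m,px):
    px=np.atleast_2d(px).astype(float);K=m["mtx"]
    d=np.c_[(px-K[:2,2])/[K[0,0],K[1,1]],np.ones(len(px))]
    return m["eye"],d@R.from_rotvec(m["rotation"]).as_matrix().T if np.size(m["rotation"])==3 else d@np.array(m["rotation"]).T
def fray(m,px):  # fisheye
    px=np.atleast_2d(px).astype(float);K=m["mtx"];v=(px-K[:2,2])/[K[0,0],K[1,1]]
    th=np.linalg.norm(v,axis=1,keepdims=True);d=np.c_[v/np.maximum(th,1e-9)*np.sin(th),np.cos(th)]
    return m["eye"],d@R.from_rotvec(m["rotation"]).as_matrix().T
def onz(e,d,z): return e+d*((z-e[2])/d[:,2:])
def cross(e1,d1,e2,d2):
    A=np.c_[d1,-d2];t=np.linalg.lstsq(A,e2-e1,rcond=None)[0]
    p,q=e1+d1*t[0],e2+d2*t[1];return (p+q)/2,np.linalg.norm(p-q)
def mask(im,col,box):
    h=cv2.cvtColor(im,cv2.COLOR_BGR2HSV).astype(int);H,S,V=h[...,0],h[...,1],h[...,2]
    m={"red":((H<8)|(H>172))&(S>150)&(V>60),"blue":(H>100)&(H<130)&(S>90),"green":(H>50)&(H<90)&(S>70)}[col]
    o=np.zeros(m.shape,np.uint8);x0,y0,x1,y1=box;o[y0:y1,x0:x1]=m[y0:y1,x0:x1]*255
    n,l,s,c=cv2.connectedComponentsWithStats(o)
    return (l==1+np.argmax(s[1:,4])).astype(np.uint8) if n>1 else o
E
python3 - <<'E'
from h import *
t=cv2.imread("pics/top0.png");s=cv2.imread("pics/scene0.png");mt,ms=camera_model("top"),camera_model("scene")
def rect(im,c,b):
    k=mask(im,c,b);y,x=np.nonzero(k);r=cv2.minAreaRect(np.c_[x,y].astype(np.float32));return k.sum(),r,cv2.boxPoints(r)
for nm,im,m,b in(("top",t,mt,(290,95,400,195)),("scene",s,ms,(240,200,360,260))):
    for c,z in(("blue",.064),("green",.062),("red",.2)):
        n,r,p=rect(im,c,b);print(nm,c,n,np.round(r[0],1),np.round(r[1],1),round(r[2],1));print(np.round(onz(*ray(m,p),z)[:,:2],4).tolist())
ct=rect(t,"red",(290,95,400,195))[1][0];cs=rect(s,"red",(240,200,360,260))[1][0]
a,b=ray(mt,ct),ray(ms,cs);print("handle",cross(a[0],a[1][0],b[0],b[1][0]))
# hand-read: cap end (top), blue ends (top), board corners
for n,p,z in(("cap",(305.7,158.9),.062),("blueL",(315.3,175),.064),("blueR",(382.3,163.3),.064),("boardNL",(308.2,190.2),.018),("boardNR",(391,176.8),.018),("boardFR",(376,105.5),.018),("boardFL",(297.5,117),.018),("stopR",(371,150),.088)):
    print(n,np.round(onz(*ray(mt,p),z)[0],4))
E
```

```text
top blue 1 [381. 163.] [0. 0.] 0.0
[[0.5182, -0.1807], [0.5182, -0.1807], [0.5182, -0.1807], [0.5182, -0.1807]]
top green 41 [350.8 148.6] [ 4.4 14.3] 76.0
[[0.5683, -0.0513], [0.5814, -0.0989], [0.5665, -0.1027], [0.5534, -0.0551]]
top red 99 [354.9 112.6] [ 4.4 22.2] 80.5
[[0.6523, -0.044], [0.6655, -0.1132], [0.6511, -0.1156], [0.638, -0.0464]]
scene blue 105 [310.6 216.1] [ 7.  25.3] 87.3
[[0.474, -0.0491], [0.4822, 0.0412], [0.5191, 0.036], [0.5109, -0.0525]]
scene green 269 [311.9 224.9] [12.9 24.8] 77.5
[[0.5144, -0.052], [0.5004, 0.0368], [0.5654, 0.0352], [0.5779, -0.0504]]
scene red 54 [293.2 211.3] [ 2.7 20.6] 76.0
[[0.6157, -0.1079], [0.6025, -0.0445], [0.6148, -0.0441], [0.6278, -0.107]]
handle (array([ 0.64369543, -0.07813967,  0.225096  ]), np.float64(0.00038292500167439245))
cap [0.5282 0.0774 0.062 ]
blueL [0.4723 0.0432 0.064 ]
blueR [ 0.5172 -0.1851  0.064 ]
boardNL [0.4258 0.0676 0.018 ]
boardNR [ 0.4789 -0.2218  0.018 ]
boardFR [ 0.7375 -0.1688  0.018 ]
boardFL [0.6901 0.112  0.018 ]
stopR [ 0.5575 -0.1437  0.088 ]
```

```bash
cat >> h.py <<'E'
def tool(): o=get_obs();return o,o["tool_pos"],R.from_rotvec(o["eef_rot"])
def togo(p,yaw=None):
    "shift in tool axes to world p, and turn (tool z deg) to have tool y along jig +-y"
    o,tp,r=tool();s=r.inv().apply(np.array(p)-tp);out=np.round(s*1000,1).tolist()
    if yaw is not None:
        M=r.as_matrix();best=[]
        for sg in(1,-1):
            y=sg*np.array([-np.sin(yaw),np.cos(yaw),0]);z=np.array([0,0,-1.]);T=np.c_[np.cross(y,z),y,z]
            best.append((r.inv()*R.from_matrix(T)).as_rotvec(degrees=True).round(2).tolist())
        return out,best
    return out
E
python3 - <<'E'
from h import *
o,tp,r=tool();print(r.as_matrix().round(3),o["q"].round(2))
print(togo([.50,.10,.26],np.radians(10.5)))
m=camera_model("wrist");print(m)
t=camera_model("top")
for n,p in(("wineb",(184,184)),("winea",(193,148))):print(n,onz(*ray(t,p),0.)[0])
E
```

```text
[[-0.896  0.444 -0.001]
 [ 0.444  0.896 -0.001]
 [ 0.    -0.002 -1.   ]] [ 1.03  0.13  1.49  0.    1.52 -0.09]
([-403.7, -288.1, -41.9], [[-0.09, -0.04, -36.85], [-0.05, 0.11, 143.15]])
{'mtx': array([[309.70691629,   0.        , 320.34837783],
       [  0.        , 309.70691629, 202.53231827],
       [  0.        ,   0.        ,   1.        ]]), 'eye': array([0.19022167, 0.57367164, 0.38214838]), 'rotation': array([2.44089301, 1.51802507, 0.22981924])}
wineb [0.44206985 0.51123972 0.        ]
winea [0.57380766 0.48676118 0.        ]
```

```bash
python3 -m inch '[-0.026,-0.052,0,0,0,0,0,-0.026,-0.052,0,0,0,0,0,-0.05,-0.026,-0.006,0,0,0,0,-0.05,-0.026,-0.006,0,0,0,0,-0.05,-0.026,-0.006,0,0,0,0,-0.05,-0.026,-0.006,0,0,0,0,-0.05,-0.026,-0.006,0,0,0,0,-0.05,-0.026,-0.006,0,0,0,0,-0.05,-0.026,-0.006,0,0,0,0]'; python3 -m inch '[0,0,0,0,0,-9.2,0,0,0,0,0,0,-9.2,0,0,0,0,0,0,-9.2,0,0,0,0,0,0,-9.2,0,0,0,0,0,0,0,0,0,0,0,0,0,0,0]'
python3 - <<'E'
from h import *
o,tp,r=tool();print(tp,r.as_matrix().round(3).tolist(),o["q"].round(2),o["opening"],o["force"])
m=camera_model("wrist");im=grab_frame("wrist");np.save("w1.npy",np.r_[m["eye"],m["rotation"]]);cv2.imwrite("pics/w1.png",im)
print(m["eye"])
E
```

```text
clock: 1.23
tool_pos: [0.5002, 0.1013, 0.2605]
eef_rot: [-0.716, -3.059, -0.0]
force: [0.2, 0.7, -0.1]
opening: 0.0075
gripper_force: 0.0
clock: 1.98
tool_pos: [0.4994, 0.103, 0.2604]
eef_rot: [0.281, -3.129, -0.0]
force: [0.5, -0.2, 0.9]
opening: 0.0005
gripper_force: 0.0
[0.49942573 0.1030313  0.26040236] [[-0.984, -0.178, -0.0], [-0.178, 0.984, -0.0], [0.0, 0.0, -1.0]] [ 0.1  -0.13  1.67  0.    1.6  -1.65] 0.0004701822624938546 [ 0.50543248 -0.21965413  0.88660382]
[0.41624932 0.08713178 0.42487555]
```

View pics/w1.png

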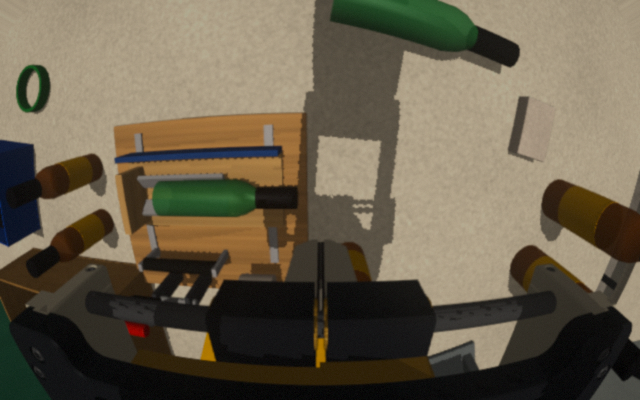

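The wrist view shows the jig at about (210,200), the blue panel along (115..282, 155), the bottle from its foot at (153,198) to its cap end at (298,197), and the stop at about (130,190). Next I'll get edges by pixel profile.

```bash
python3 - <<'E'
from h import *
im=cv2.imread("pics/w1.png");e=np.load("w1.npy");m=dict(camera_model("wrist"),eye=e[:3],rotation=e[3:])
hsv=cv2.cvtColor(im,cv2.COLOR_BGR2HSV)
for x in(150,200,250):print("blue col",x,[tuple(v) for v in im[146:166,x].tolist()])
for y in(194,200):print("cap row",y,im[y,285:306].sum(1).tolist())
print("foot/stop row190",[tuple(v) for v in im[206,112:162].tolist()])
g=mask(im,"green",(140,165,270,230));y,x=np.nonzero(g);r=cv2.minAreaRect(np.c_[x,y].astype(np.float32));print(r)
b=mask(im,"blue",(100,140,300,170));y,x=np.nonzero(b);print(x.min(),x.max(),y.min(),y.max())
E
```

```text
blue col 150 [(53, 102, 146), (55, 107, 152), (59, 110, 159), (61, 113, 161), (58, 104, 147), (50, 68, 94), (46, 41, 43), (44, 31, 26), (54, 34, 27), (75, 44, 29), (88, 50, 31), (92, 52, 29), (90, 52, 30), (90, 56, 36), (78, 56, 50), (54, 68, 85), (53, 91, 123), (58, 106, 143), (63, 110, 149), (62, 115, 154)]
blue col 200 [(61, 115, 166), (59, 109, 153), (54, 73, 100), (49, 44, 49), (47, 33, 28), (48, 32, 27), (67, 41, 28), (88, 50, 30), (91, 51, 29), (90, 51, 31), (89, 52, 30), (85, 52, 37), (64, 56, 59), (44, 66, 88), (55, 95, 127), (65, 113, 152), (66, 117, 157), (65, 117, 157), (63, 115, 157), (65, 118, 159)]
blue col 250 [(51, 73, 99), (46, 40, 45), (44, 31, 29), (52, 35, 31), (69, 40, 29), (93, 53, 33), (96, 53, 31), (95, 55, 32), (94, 54, 33), (91, 53, 35), (70, 50, 46), (48, 59, 73), (47, 79, 108), (61, 111, 151), (70, 124, 167), (71, 126, 169), (72, 127, 172), (68, 127, 170), (71, 127, 168), (65, 120, 161)]
cap row 194 [71, 65, 63, 68, 73, 58, 61, 56, 56, 57, 51, 57, 86, 108, 129, 142, 140, 139, 142, 141, 138]
cap row 200 [63, 66, 58, 69, 63, 66, 64, 44, 50, 53, 43, 45, 87, 
[... 172 characters left out ...]
70), (112, 146, 168), (83, 130, 167), (68, 123, 164), (69, 122, 166), (65, 122, 164), (69, 123, 164), (63, 113, 153), (44, 80, 108), (29, 51, 69), (25, 44, 58), (26, 45, 59), (26, 43, 57), (27, 44, 58), (27, 43, 58), (26, 42, 55), (25, 42, 54), (21, 41, 54), (27, 45, 58), (25, 42, 57), (29, 45, 58), (28, 46, 59), (26, 42, 58), (25, 45, 59), (28, 44, 58), (48, 60, 69), (84, 91, 97), (106, 113, 118), (111, 118, 124), (112, 118, 125), (110, 116, 122), (113, 118, 124), (109, 116, 122), (113, 117, 123), (102, 112, 112), (74, 99, 76), (49, 86, 48), (45, 87, 44), (45, 85, 40), (45, 85, 40), (44, 85, 43), (44, 87, 41), (46, 88, 44), (44, 86, 43)]
((203.5, 197.5), (35.0, 103.0), 90.0)
115 278 147 161
```

```bash
python3 - <<'E'
from h import *
e=np.load("w1.npy");m=dict(camera_model("wrist"),eye=e[:3],rotation=e[3:]);mt=camera_model("top")
b=onz(*fray(m,[(150,154.4),(200,152),(250,150)]),.064)[:,:2]
yaw=np.arctan2(*( (b[0]-b[2])*[1,-1]));v=b[2]-b[0];yaw=np.arctan2(-v[0],v[1]);print("panel pts",b.round(4).tolist(),"yaw",np.degrees(yaw))
cap=onz(*fray(m,(297.7,197)),.062)[0];stop=onz(*fray(m,(126,206)),.088)[0];st2=onz(*fray(m,(143.5,206)),.03)[0];foot=onz(*fray(m,(153,198)),.062)[0]
bd=onz(*fray(m,[(114,127),(305,113)]),.018);w=bd[1]-bd[0];print("board edge",bd.round(4).tolist(),np.degrees(np.arctan2(-w[0],w[1])))
f=fray(m,(297.7,197));t=ray(mt,(305.7,158.9));print("cap two-view",cross(f[0],f[1][0],t[0],t[1][0]))
f=fray(m,(114.7,160.7));t=ray(mt,(382.3,163.3));print("panelR two-view",cross(f[0],f[1][0],t[0],t[1][0]))
f=fray(m,(132.5,326));print("handle right part at z.225",onz(*f,.225))
yaw=np.radians(10.5);O=np.array([.603,-.049]);J=np.array([[np.cos(yaw),np.sin(yaw)],[-np.sin(yaw),np.cos(yaw)]])
for n,p in(("cap",cap),("stop",stop),("stoplow",st2),("foot",foot),("panel0",b[0]),("panel2",b[2]),("boardL",bd[0]),("boardR",bd[1])):print(n,p.round(4)[:2],"jig",(J@(p[:2]-O)).round(4))
E
```

```text
panel pts [[0.5024, -0.1226], [0.4896, -0.05], [0.4778, 0.0134]] yaw 10.251288494523479
board edge [[0.479, -0.2211, 0.018], [0.4252, 0.0687, 0.018]] 10.520657365037824
cap two-view (array([0.53387775, 0.0784331 , 0.03510791]), np.float64(0.00010310658033662598))
panelR two-view (array([ 0.51887559, -0.18558465,  0.06001757]), np.float64(0.0016220050359658424))
handle right part at z.225 [[ 0.63461016 -0.05914094  0.225     ]]
cap [0.5258 0.0791] jig [-0.0526  0.14  ]
stop [ 0.5706 -0.1458] jig [-0.0495 -0.0893]
stoplow [ 0.5909 -0.1521] jig [-0.0307 -0.0991]
foot [ 0.5622 -0.1168] jig [-0.0525 -0.0592]
panel0 [ 0.5024 -0.1226] jig [-0.1124 -0.054 ]
panel2 [0.4778 0.0134] jig [-0.1118  0.0842]
boardL [ 0.479  -0.2211] jig [-0.1532 -0.1466]
boardR [0.4252 0.0687] jig [-0.1533  0.1481]
```

```bash
cat >> h.py <<'E'
YAW=np.radians(10.4);O=np.array([.6045,-.0487]);_c,_s=np.cos(YAW),np.sin(YAW)
def W(x,y,z): return np.array([O[0]+_c*x-_s*y,O[1]+_s*x+_c*y,z])
def Jg(p): d=np.array(p)[:2]-O;return np.array([_c*d[0]+_s*d[1],-_s*d[0]+_c*d[1],p[2]])
E
python3 - <<'E'
from h import *
o,tp,r=tool();print(Jg(tp),togo(W(-.054,.182,.14),YAW))
E
```

```text
[-0.07591691  0.16820153  0.26046492] ([-21.9, 13.8, 120.5], [[0.0, -0.02, -0.11], [-0.03, -0.0, 179.89]])
```

```bash
python3 -m inch '[-0.007,0.005,0.04,0,0,0,0,-0.007,0.005,0.04,0,0,0,0,-0.008,0.004,0.04,0,0,0,0,0,0,0,0,0,0,0,0,0,0,0,0,0,0]'
python3 - <<'E'
from h import *
o,tp,r=tool();print(Jg(tp))
m=camera_model("wrist");im=grab_frame("wrist");np.save("w2.npy",np.r_[m["eye"],m["rotation"]]);cv2.imwrite("pics/w2.png",im);print(m["eye"])
E
```

```text
clock: 2.65
tool_pos: [0.5192, 0.1208, 0.1422]
eef_rot: [-0.285, 3.127, -0.0]
force: [0.8, -0.6, -0.4]
opening: 0.0005
gripper_force: 0.0
[-0.05329306  0.18206152  0.14220857]
[0.4357917  0.10461846 0.30653137]
```

View pics/w2.png

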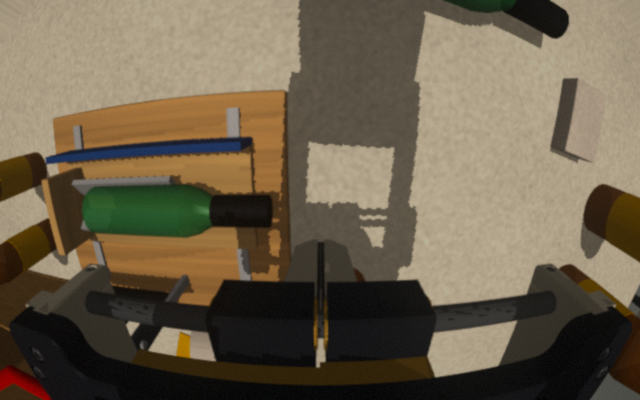

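In this view the cap end is at about (271,211), the blue panel's ends at (48,160) and (252,144), and the stop at about (60,215). I'll triangulate against the first wrist view.

```bash
python3 - <<'E'
from h import *
C=camera_model("wrist");ms=[]
for n in("w1","w2"):
    e=np.load(n+".npy");ms.append(dict(C,eye=e[:3],rotation=e[3:]))
im=cv2.imread("pics/w2.png")
print("cap row",im[211,262:282].sum(1).tolist(),"cap col",im[188:236,262].sum(1).tolist());i1=cv2.imread("pics/w1.png");print("w1 col",i1[180:216,290].sum(1).tolist())
print("blueL",[im[146,x].tolist() for x in range(246,258)],[i1[154,x].tolist() for x in range(274,288)])
def two(n,a,b):
    f,g=fray(ms[0],a),fray(ms[1],b);p,d=cross(f[0],f[1][0],g[0],g[1][0]);print(n,Jg(p).round(4),round(d,4))
two("cap",(297.5,197),(271.5,211));two("panelR",(114.7,160.7),(47.5,161));two("panelL",(281,152.5),(252,145))
print("stop w2 top edge",[im[215,x].tolist() for x in range(44,84,2)])
E
```

```text
cap row [80, 72, 72, 71, 63, 49, 35, 41, 49, 47, 90, 127, 151, 162, 159, 155, 160, 161, 162, 164] cap col [315, 313, 287, 216, 159, 142, 125, 76, 41, 49, 57, 51, 40, 48, 59, 59, 62, 49, 61, 55, 66, 81, 67, 80, 77, 65, 68, 61, 55, 57, 58, 46, 44, 35, 40, 32, 40, 35, 46, 96, 118, 141, 144, 144, 134, 146, 142, 142]
w1 col [303, 311, 311, 306, 266, 181, 113, 72, 55, 48, 61, 55, 53, 48, 58, 63, 70, 70, 71, 67, 66, 59, 56, 57, 40, 47, 48, 43, 74, 119, 138, 137, 147, 180, 242, 275]
blueL [[33, 29, 33], [30, 33, 40], [34, 42, 53], [30, 41, 56], [28, 42, 57], [29, 48, 62], [28, 52, 73], [36, 68, 97], [47, 93, 135], [56, 112, 160], [61, 118, 169], [59, 116, 166]] [[92, 52, 32], [91, 52, 32], [89, 54, 32], [71, 45, 33], [43, 37, 40], [35, 46, 58], [31, 50, 66], [29, 49, 66], [31, 56, 79], [41, 80, 114], [51, 98, 140], [55, 108, 153], [60, 112, 158], [58, 109, 154]]
cap [-0.053   0.1395  0.0585] 0.0007
panelR [-0.1074 -0.1232  0.0551] 0.0001
panelL [-0.1029  0.1146  0.0104] 0.0017
stop w2 top edge [[130, 156, 170], [133, 157, 172], [104, 141, 167], [68, 123, 166], [70, 124, 166], [56, 100, 134], [26, 44, 59], [26, 45, 59], [23, 41, 55], [22, 41, 54], [24, 42, 56], [24, 41, 53], [22, 37, 51], [25, 41, 55], [21, 41, 54], [25, 40, 55], [26, 43, 58], [25, 44, 58], [25, 40, 55], [28, 57, 47]]
```

```bash
python3 -m inch '[0,0,0.045,0,0,0,0,0,0,0.043,0,0,0,0,0,0,0,0,0,0,0,0,-0.010,0,0,0,0,0,0,-0.008,0,0,0,0,0,0,0,0,0,0,0,0]'; python3 -m inch '[0,-0.006,0,0,0,0,0,0,-0.006,0,0,0,0,0,0,-0.006,0,0,0,0,0,0,-0.006,0,0,0,0,0]';python3 -m inch '[0,-0.006,0,0,0,0,0,0,-0.006,0,0,0,0,0]'
```

```text
clock: 3.45
tool_pos: [0.5235, 0.1023, 0.0545]
eef_rot: [-0.284, 3.126, -0.0]
force: [0.1, -0.2, -0.4]
opening: 0.0006
gripper_force: 0.0
clock: 3.95
tool_pos: [0.5264, 0.0795, 0.0527]
eef_rot: [-0.287, 3.128, 0.001]
force: [-1.4, 4.3, 2.2]
opening: 0.0004
gripper_force: 2.2
clock: 4.2
tool_pos: [0.5286, 0.0675, 0.0528]
eef_rot: [-0.286, 3.128, 0.0]
force: [-1.4, 4.6, 1.8]
opening: 0.0008
gripper_force: 2.4
```

```bash
python3 -m inch '[0,-0.004,0,0,0,0,0,0,-0.004,0,0,0,0,0,0,0,0,0,0,0,0]'; python3 -c "
from h import *
print(Jg(tool()[1]))"; python3 -m inch '[0,-0.002,0,0,0,0,0,0,-0.002,0,0,0,0,0]';python3 -m inch '[0,-0.002,0,0,0,0,0]'
```

```text
clock: 4.58
tool_pos: [0.53, 0.0591, 0.0525]
eef_rot: [0.286, -3.128, 0.001]
force: [-0.2, 0.7, -0.2]
opening: 0.0004
gripper_force: 0.2
[-0.05384582  0.11950666  0.05254843]
clock: 4.82
tool_pos: [0.5305, 0.0559, 0.0525]
eef_rot: [0.286, -3.128, -0.0]
force: [-0.3, 3.4, 1.4]
opening: 0.0007
gripper_force: 1.8
clock: 4.95
tool_pos: [0.5309, 0.0538, 0.0525]
eef_rot: [0.286, -3.128, -0.0]
force: [-0.9, 3.9, 1.8]
opening: 0.0008
gripper_force: 1.8
```

```bash
for i in 1; do python3 -m inch '[0,-0.002,0,0,0,0,0]'; python3 -m inch '[0,-0.002,0,0,0,0,0]'; python3 -m inch '[0,-0.002,0,0,0,0,0]'; done | grep -E "clock|force:|pos"
```

```text
clock: 5.08
tool_pos: [0.5313, 0.0518, 0.0525]
force: [-0.7, 3.9, 1.1]
gripper_force: 1.7
clock: 5.2
tool_pos: [0.5314, 0.0512, 0.0526]
force: [-3.1, 14.9, 3.2]
gripper_force: 8.1
clock: 5.32
tool_pos: [0.5314, 0.0511, 0.0526]
force: [-4.0, 25.3, 4.9]
gripper_force: 12.7
```

```bash
python3 -m inch '[0,0.012,0,0,0,0,0,0,0.02,0,0,0,0,0,0,0,-0.05,0,0,0,0,0,0,-0.03,0,0,0,0,0.05,0,0,0,0,0,0,0.045,0,0,0,0,0,0,0,0,0,0,0,0]';python3 - <<'E'
from h import *
o,tp,r=tool();print(Jg(tp),o["force"],togo(W(-.15,0,.042),YAW))
m=camera_model("wrist");im=grab_frame("wrist");cv2.imwrite("pics/w3.png",im);np.save("w3.npy",np.r_[m["eye"],m["rotation"]])
m["eye"]=m["eye"]
E
```

```text
[-0.05390794  0.11140377  0.05255775] [-4.03573756 25.2596066   4.86165235] ([96.2, -111.4, 10.0], [[0.32, -0.02, 0.07], [0.04, 0.51, -179.93]])validation failed for argument at $...
```

View pics/w3.png

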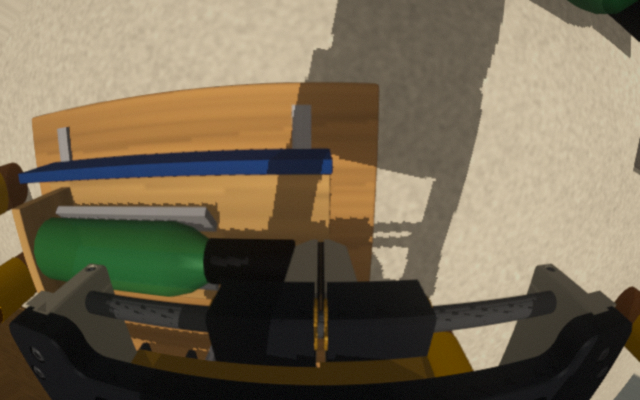

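The move was refused because one row was short. The picture shows the foot at the stop: foot at x≈36 and the stop's face at x≈25–40. I'll redo the retreat.

```bash
python3 -m inch '[0,0.012,0,0,0,0,0,0,0.02,0,0,0,0,0,0,0,-0.05,0,0,0,0,0,0,-0.03,0,0,0,0,0.05,-0.03,0,0,0,0,0,0.046,-0.055,0,0,0,0,0,0,-0.056,0,0,0,0,0,0,0,0,0,0,0,0]';python3 - <<'E'
from h import *
o,tp,r=tool();print(Jg(tp),o["force"],togo(W(-.15,0,.042),YAW))
E
```

```text
clock: 6.38
tool_pos: [0.4621, -0.0715, 0.133]
eef_rot: [-0.279, 3.128, -0.003]
force: [0.2, 0.5, 0.4]
opening: 0.0006
gripper_force: 0.0
[-0.144204    0.00333016  0.13301431] [0.21842923 0.52735929 0.44342499] ([5.8, -3.2, 91.0], [[-0.11, 0.04, -0.21], [0.06, 0.17, 179.79]])
```

```bash
python3 -m inch '[0.003,0,0.045,0,0,0,0,0.003,0,0.045,0,0,0,0,0,0,0,0,0,0,0,-0.012,0,0,0,0,0,0,-0.010,0,0,0,0,0,0,-0.006,0,0,0,0,0,0,-0.006,0,0,0,0,0,0]'; python3 -m inch '[-0.006,0,0,0,0,0,0,-0.006,0,0,0,0,0,0,-0.006,0,0,0,0,0,0,-0.006,0,0,0,0,0,0]'
```

```text
clock: 7.25
tool_pos: [0.4902, -0.0636, 0.0433]
eef_rot: [-0.286, 3.128, -0.001]
force: [-3.6, -1.3, 2.0]
opening: 0.0003
gripper_force: 1.7
clock: 7.75
tool_pos: [0.5134, -0.0592, 0.0426]
eef_rot: [0.286, -3.128, 0.0]
force: [-3.3, -1.3, 1.4]
opening: 0.0007
gripper_force: 1.7
```

```bash
python3 -c "
from h import *
print(Jg(tool()[1]))";python3 -m inch '[-0.006,0,0,0,0,0,0,-0.005,0,0,0,0,0,0]';python3 -m inch '[-0.004,0,0,0,0,0,0]';python3 -c "
from h import *
print(Jg(tool()[1]))"
```

```text
[-0.09146587  0.00615561  0.04256892]
clock: 8.0
tool_pos: [0.5243, -0.0571, 0.0426]
eef_rot: [0.286, -3.128, 0.0]
force: [-2.9, -1.2, 2.3]
opening: 0.0006
gripper_force: 1.7
clock: 8.12
tool_pos: [0.5282, -0.0565, 0.0426]
eef_rot: [0.286, -3.128, 0.0]
force: [-3.3, -2.2, 1.1]
opening: 0.0003
gripper_force: 1.6
[-0.07647925  0.0061294   0.04258851]
```

```bash
(python3 -m inch '[-0.003,0,0,0,0,0,0]';python3 -m inch '[-0.002,0,0,0,0,0,0]';python3 -m inch '[-0.002,0,0,0,0,0,0]')|grep -E "pos|^force"
```

```text
tool_pos: [0.531, -0.0559, 0.0426]
force: [-3.3, -2.9, 1.8]
tool_pos: [0.5329, -0.0556, 0.0426]
force: [-1.9, -2.0, 1.4]
tool_pos: [0.5348, -0.0553, 0.0426]
force: [-3.4, -2.5, 0.9]
```

```bash
(python3 -m inch '[-0.002,0,0,0,0,0,0]';python3 -m inch '[-0.002,0,0,0,0,0,0]';python3 -m inch '[-0.002,0,0,0,0,0,0]')|grep -E "pos|^force"
```

```text
tool_pos: [0.5351, -0.0552, 0.0425]
force: [-18.4, -5.1, 14.4]
tool_pos: [0.5351, -0.0551, 0.0425]
force: [-28.9, -6.9, 23.3]
tool_pos: [0.5351, -0.0551, 0.0425]
force: [-41.0, -7.8, 33.4]
```

```bash
python3 -m inch '[0.015,0,0,0,0,0,0,0.03,0,-0.01,0,0,0,0,0,0,-0.06,0,0,0,0,0,0,-0.06,0,0,0,0,0,0,-0.06,0,0,0,0,0,0,-0.04,0,0,0,0,0,0,0,0,0,0,0]';python3 - <<'E'
from h import *
o,tp,r=tool();print(Jg(tp),o["force"])
m=camera_model("wrist");im=grab_frame("wrist");cv2.imwrite("pics/w4.png",im);np.save("w4.npy",np.r_[m["eye"],m["rotation"]])
cv2.imwrite("pics/t4.png",grab_frame("top"));cv2.imwrite("pics/s4.png",grab_frame("scene"))
E
```

```text
clock: 9.75
tool_pos: [0.499, -0.0623, 0.2775]
eef_rot: [-0.286, 3.12, -0.003]
force: [0.0, 0.9, -0.3]
opening: 0.0005
gripper_force: 0.0
[-0.10621998  0.00566623  0.27754949] [ 0.01570082  0.86669136 -0.28110451]
```

View pics/w4.png

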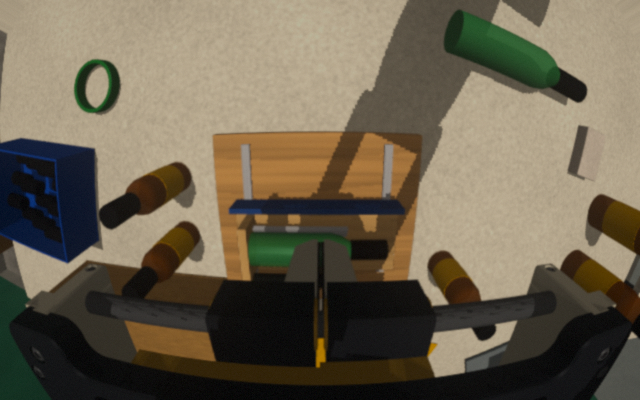

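The carriage is home: the panel is at (230..405, 207) and the bottle's foot touches the stop at x≈247. Next I'll re-check the handle position before the clamp swing.

```bash
python3 - <<'E'
from h import *
h=np.array([.6437,-.0781,.2251]);j=Jg(h);print(j,np.degrees(np.arctan2(j[2]-.1,.085-j[0])),np.hypot(j[2]-.1,.085-j[0]))
s=cv2.imread("pics/s4.png");k=mask(s,"red",(240,190,360,260));y,x=np.nonzero(k);print("scene red",len(x),x.mean() if len(x) else 0,y.mean() if len(x) else 0)
c=j
print(togo(W(.075,-.035,.26),YAW))
for a in(1.19,1.05,.9,.75,.6):print(a,np.round([85-135*np.cos(a),100+135*np.sin(a)],1))
E
```

```text
[ 0.03324874 -0.03599335  0.2251    ] 67.52614055420018 0.13538169387804808
scene red 56 293.76785714285717 211.17857142857142
([-183.9, -41.8, 11.4], [[0.05, -0.04, 0.07], [0.07, 0.07, -179.93]])
1.19 [ 34.8 225.3]
1.05 [ 17.8 217.1]
0.9 [  1.1 205.7]
0.75 [-13.8 192. ]
0.6 [-26.4 176.2]
```

```bash
python3 -m inch '[-0.046,-0.0105,0,0,0,0,0,-0.046,-0.0105,0,0,0,0,0,-0.046,-0.0105,0,0,0,0,0,-0.046,-0.0105,0,0,0,0,0,0,0,0,0,0,0,0,0,0,0.026,0,0,0,0,0,0,0.025,0,0,0,0,0,0,0,0,0,0,0]';python3 - <<'E'
from h import *
o,tp,r=tool();print(Jg(tp),o["force"],togo(W(.0493,-.035,.226),YAW))
E
```

```text
clock: 10.9
tool_pos: [0.6823, -0.0697, 0.2178]
eef_rot: [0.286, -3.122, -0.003]
force: [-0.7, 0.6, -0.5]
opening: 0.0006
gripper_force: 0.0
[ 0.07276292 -0.03467109  0.21778709] [-0.6969247   0.63630751 -0.49132249] ([23.5, -0.3, -8.1], [[0.14, -0.36, 0.06], [0.56, 0.22, -179.94]])
```

```bash
python3 -m inch '[0.010,0,-0.008,0,0,0,0,0.010,0,0,0,0,0,0,0.006,0,0.001,0,0,0,0,0.006,0,0.003,0,0,0,0,0.006,0,0.003,0,0,0,0]'; python3 -c "
from h import *
print(Jg(tool()[1]))"
```

```text
clock: 11.52
tool_pos: [0.6483, -0.0772, 0.2242]
eef_rot: [-0.286, 3.125, -0.001]
force: [2.2, 1.3, 6.4]
opening: 0.0002
gripper_force: 2.2
[ 0.03790896 -0.03596798  0.22424109]
```

```bash
python3 -m inch '[0.007,0,0.004,0,0,0,0,0.007,0,0.005,0,0,0,0,0.007,0,0.005,0,0,0,0]';python3 -m inch '[0.007,0,0.006,0,0,0,0,0.006,0,0.006,0,0,0,0,0,0,0,0,0,0,0]'; python3 - <<'E'
from h import *
print(Jg(tool()[1]))
s=grab_frame("scene");k=mask(s,"red",(240,190,360,260));y,x=np.nonzero(k);print(len(x),x.mean(),y.mean())
cv2.imwrite("pics/s5.png",cv2.resize(s[150:290,200:400],None,fx=4,fy=4,interpolation=cv2.INTER_CUBIC))
m=camera_model("scene");e,d=ray(m,(x.mean(),y.mean()))
# intersect with clamp plane jig y=-35
n=np.array([-np.sin(YAW),np.cos(YAW),0]);p0=W(0,-.035,0);t=((p0-e)@n)/(d[0]@n);j=Jg(e+d[0]*t);print(j,np.arctan2(j[2]-.1,.085-j[0]),np.hypot(j[2]-.1,.085-j[0]))
E
```

```text
clock: 11.9
tool_pos: [0.6269, -0.081, 0.2089]
eef_rot: [-0.286, 3.127, -0.001]
force: [1.0, 0.2, 3.4]
opening: 0.0009
gripper_force: 1.6
clock: 12.28
tool_pos: [0.613, -0.0832, 0.1953]
eef_rot: [0.286, -3.126, -0.001]
force: [-1.3, 0.1, 0.3]
opening: 0.0004
gripper_force: 0.0
[ 0.00216777 -0.03550545  0.19532277]
11 282.3636363636364 211.27272727272728
[-0.11723362 -0.035       0.0996955 ] -0.0015056843621563355 0.2022338476504393
```

View pics/s5.png

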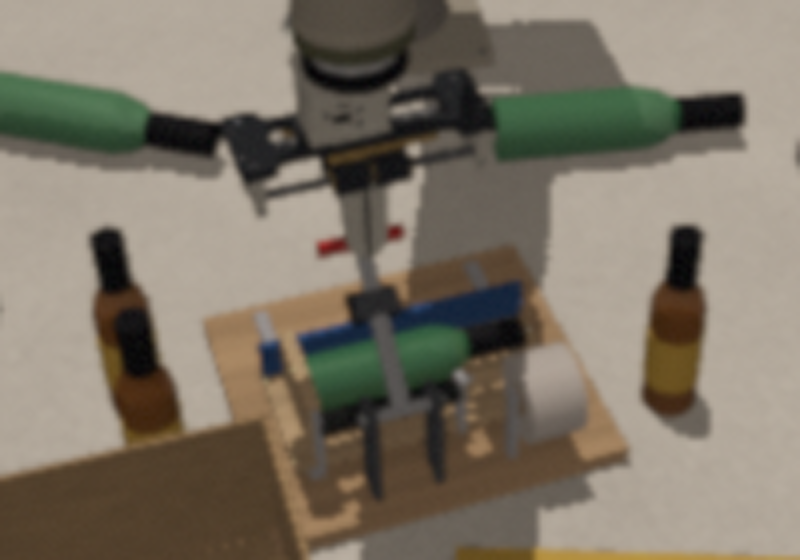

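The fingers are behind the red bar (ends at (330,245) and (395,232)) and the arm has swung to about 0.75 rad. Now I'll press from above.

```bash
python3 -m inch '[0,0,-0.02,0,0,0,0,0.022,0,0,0,0,0,0,0,0,0.010,0,0,0,0,0.003,0,0.010,0,0,0,0,0.004,0,0.012,0,0,0,0,0.006,0,0.012,0,0,0,0,0.006,0,0.011,0,0,0,0]';python3 -c "
from h import *
print(Jg(tool()[1]))"; python3 -m inch '[0.004,0,0.009,0,0,0,0,0.003,0,0.009,0,0,0,0,0.001,0,0.008,0,0,0,0]';python3 -c "
from h import *
print(Jg(tool()[1]))"
```

```text
clock: 13.2
tool_pos: [0.5734, -0.0911, 0.1612]
eef_rot: [0.286, -3.127, 0.001]
force: [-2.3, -1.6, 4.7]
opening: 0.0002
gripper_force: 2.3
[-0.03821936 -0.03607593  0.16115213]
clock: 13.58
tool_pos: [0.5658, -0.092, 0.1349]
eef_rot: [0.286, -3.128, -0.0]
force: [-2.0, -0.3, 3.3]
opening: 0.0002
gripper_force: 1.9
[-0.04590548 -0.035618    0.13491121]
```

Tracking well. The last ~28 mm.

```bash
(python3 -m inch '[0.001,0,0.008,0,0,0,0,0.001,0,0.008,0,0,0,0,0.001,0,0.005,0,0,0,0]';python3 -m inch '[0,0,0.004,0,0,0,0]';python3 -m inch '[0,0,0.003,0,0,0,0]';python3 -m inch '[0,0,0.002,0,0,0,0]')|grep -E "pos|^force"
```

```text
tool_pos: [0.5634, -0.0925, 0.1142]
force: [-0.7, 1.0, 5.1]
tool_pos: [0.5631, -0.0925, 0.1107]
force: [-3.2, 1.1, 6.3]
tool_pos: [0.563, -0.0926, 0.1078]
force: [-4.4, 0.2, 7.2]
tool_pos: [0.5631, -0.0926, 0.1068]
force: [-11.1, 1.8, 21.4]
```

```bash
(python3 -m inch '[0,0,0.002,0,0,0,0]';python3 -m inch '[0,0,0.001,0,0,0,0,0,0,0,0,0,0,0]')|grep -E "pos|^force"; python3 -m inch '[0,0,-0.03,0,0,0,0,0,0,-0.06,0,0,0,0,0.06,0,-0.04,0,0,0,0,0.06,0,0,0,0,0,0,0.06,0,0,0,0,0,0,0.03,0,0,0,0,0,0,0,0,0,0,0,0,0]'; python3 - <<'E'
from h import *
s=grab_frame("scene");t=grab_frame("top")
a=cv2.resize(s[180:290,200:380],(790,483),interpolation=cv2.INTER_CUBIC);cv2.imwrite("pics/s6.png",a)
m=camera_model("scene");k=mask(s,"red",(240,190,360,260));y,x=np.nonzero(k);e,d=ray(m,(x.mean(),y.mean()))
n=np.array([-np.sin(YAW),np.cos(YAW),0]);p0=W(0,-.035,0);tt=((p0-e)@n)/(d[0]@n);j=Jg(e+d[0]*tt);print(len(x),j)
E
```

```text
tool_pos: [0.5632, -0.0926, 0.1065]
force: [-16.9, 2.9, 34.0]
tool_pos: [0.5633, -0.0926, 0.1065]
force: [-16.8, 3.3, 31.9]
clock: 15.58
tool_pos: [0.3635, -0.1297, 0.2274]
eef_rot: [-0.284, 3.127, -0.001]
force: [0.6, 0.0, 1.0]
opening: 0.0005
gripper_force: 0.0
75 [-0.04858554 -0.035       0.10298775]
```

View pics/s6.png

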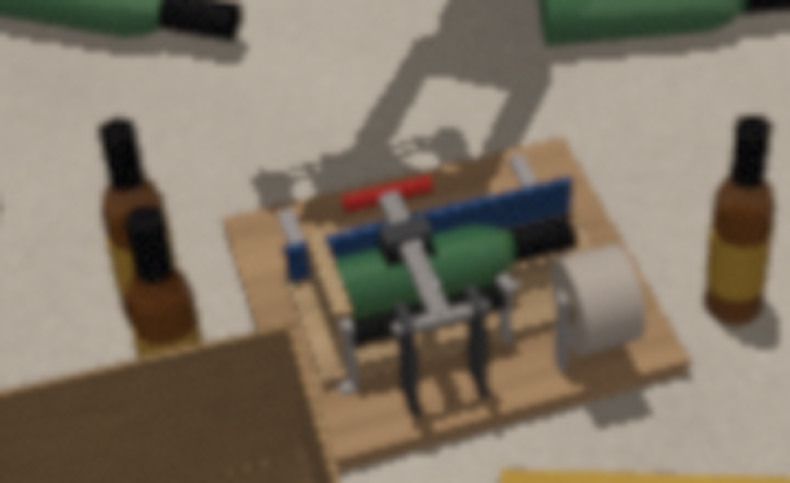

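The clamp is level with its handle at (388,192), about x −49 mm and z 103 mm. The pad is on the bottle, the foot is at the stop, the panel is home, and the other bottles stand undisturbed. The robot is clear.

```bash
python3 -c "
from station import *
print(job_done())"
```

```text
the job is handed in; nothing more can be done
None
```

The job is handed in at about 16 s on the robot's clock: the bottle is against its stop, the carriage is fully home, the clamp is all the way down with its pad on the bottle, and I saw nothing else moved.

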